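# Slide a cover plate out over the end of its ledge

## Robot

A 6-joint arm with a two-finger parallel gripper is mounted at the origin on the work surface. World frame = base frame: x ahead of the robot, y to its left, z up, the work surface at z = 0. Lengths are in m, angles in rad, forces in N, time in s.
With the tool pointing down it reaches from about 0.35 to 0.775 m from the base axis. Payload 5.5 kg.
Tool frame: the origin (TCP) lies between the finger pads; the fingertips stand ahead of it and the grasp point (between the pads) lies 3 mm ahead of it (tip_reach is the z of the fingertips in the tool frame, in m); z points along the fingers, y is the direction in which the jaws open and shut (so a half turn about z gives the same grasp; the last joint's range is limited). The gripper opens to 85 mm and grips with 20 to 120 N. Pads are 22 mm wide; open, the fingers measure 114 mm over their backs; the gripper's body (76 mm by 85 mm) begins 54 mm behind the grasp point. The pads swing forward as they close: fully open they stand 13 mm farther back than shut.
Start: joints at [-1.329, 0.313, 0.046, 1.304, 0, 1.431], TCP at [0.214, -0.534, 0.253] pointing down, gripper open.
Joint ranges: [-2.76, 2.76], [-0.86, 1.69], [-1.03, 1.26], [-2.2, 2.34], [-1.47, 1.5], [-3.14, 3.14]. Speed limits (rad/s): [2.57, 2.57, 3.14, 3.14, 3.14, 3.14].

## Interface

Orientations are given as a rotation vector (axis times angle).
In Python, from plant import * gives the robot as it stands. The module is installed in compiled form; this text tells all that it offers.
- The arm moves only by the tool drive_tool, never from a script. Its argument "rows" is a list of rows, each an object with "hand": the closure in counts, from 0 (fully open) to 255 (shut); "offset": the shift along the tool's x, y, z in mm, a list of three; "rotation": the turn, a rotation vector about the tool's x, y, z in rad, a list of three. A call has 1 to 10 rows; each row shifts and turns the pose as measured when the row begins, along the tool's axes as they then stand; what a row does not reach is not made up. A row lasts 1/10 s, in which the tool goes at most 50 mm and 8.59 degrees, less where a joint would pass 70% of its speed; a pose out of reach is approached as far as the arm can. A call with a gripper value outside its range is refused whole. The fingers move at their own pace and stop on an object; the grip force is fixed at half the most. Time passes only in rows, so rows that do not move let the fingers close. It gives the time, the measured TCP pose, the force and the opening at its end, in the units of the state.
- read_state(): the state, without advancing time (a new reading comes with each control period).
- grab_frame(name): name is "scene" or "top"; returns (picture, depth): 420x560x3 uint8, blue, green, red; 420x560 float32, m along the optical axis (not along the pixel's ray), 0 where there is no reading.
- calibration(name): a dict with "mtx" (3x3 intrinsics, pixels), "k1" (the pictures are not rectified: a ray, as slopes to the right and down, at radius r is drawn at 1 + k1 r^2 times it, then the intrinsics apply), "rvec" (rotation vector, rad) and "tvec" (3), from world to camera coordinates, as OpenCV has them. Camera axes: x right, y down, z forward; pixel columns grow to the right and rows downward; lengths in m; the calibration is good to about 2 mm. A picture is of the moment at which its call begins. calibration takes no time and is no camera call.
- finish_job(): hands the job in, once; it reports no verdict.
The state is a dict: "time_s": time; "joint_positions": joint angles; "qvel": joint speeds; "tau": joint torques, N m; "tcp_pos": TCP position; "tcp_rot": TCP orientation; "force": force on the tool from outside, world axes, zero at the start; "wrist_torque": the same for the moment, N m; "finger_gap": finger opening in m.
Only numpy, scipy, OpenCV 4.12 (cv2) and the standard library are available. Lean on these libraries where they do the work, as an engineer would, in place of code of your own. Each camera call takes 0.05 s, during which the arm holds its last target.

## Task

The steel cover plate lies flat on the wooden ledge. Without picking it up, push it with the fingertips so that it lies square against the metal fence and just its whole yellow end, up to the paint line and within a centimetre, sticks out past the ledge's open end, the one the yellow already points to, so that its edge can be got hold of later. Leave it lying flat there and do not disturb the bottle, the tub or the bush.

Things in the scene. Friction and masses are not known exactly. Their poses are not given: they have to be found in the camera images.
- ledge: Fixed wooden riser on the bench (z = 0), place and heading vary. Origin on the work surface; y runs along it, x across it towards the fence, away from the robot, z up. The flat top is 60 mm up, y = -150 to +150 mm, x = -80 mm (free long edge, nothing there) to +50 mm, where the fence begins. Neither end has a stop; the open end the goal means is y = -150 mm.
- ledge_end (a point): Point on the top surface of the ledge at the open end: ledge frame (0, -150, 60) mm, same axes as the ledge.
- ledge_fence (a point): Foot of the fence's inner face, mid-length: ledge frame (50, 0, 60) mm, ledge axes. The fence is a fixed straight aluminium bar along the ledge's whole far side, 15 mm thick (x = 50 to 65 mm), rising 14 mm above the top. Against it the plate's origin lies at x = +10 mm in the ledge frame.
- plate: Loose flat steel plate 80 (x) by 120 (y) by 6 mm, 0.3 to 0.6 kg; dry friction, about 2 to 6 N to push it. Origin at the centre of its underside, z up. Starts flat on the ledge clear of the fence, its y axis within 9 degrees of the ledge's. Its -y third (y = -60 to -20 mm) is yellow, the rest bare steel with dark flush marks (no real holes).
- paint_line (a point): Middle of the border between yellow and bare steel, on the plate's underside: plate frame (0, -20, 0) mm, plate axes. With this line at the ledge's end the plate overhangs 40 mm; past 60 mm it tips off.
- bottle: Loose grey bottle with a blue label and a black cap, 60 mm across, 140 mm tall, standing on the work surface beyond the ledge's +y end; origin at the centre of its underside. Leave alone.
- tub: Loose white tub holding steel pins, 68 mm across, 70 mm tall, standing either behind the fence or some way past the open end; origin at the centre of its underside. Leave alone.
- bush: Loose steel bush (ring), 56 mm across, 40 mm tall, standing in the other of those two places; origin at the centre of its underside. Leave alone.
There are look-alikes about, which are no part of the job. Of the things like the plate, leave any that is pink; of the rest the larger one is meant.

How it is judged:
At the end, for the whole second after the job is handed in: The paint line is within 10 mm of the ledge's open end (overhang 30 to 50 mm), the plate is flat on the ledge, within 7 mm of touching the fence and square to it within 0.07 rad, at rest, and the bottle, tub and bush stand within 15 mm of where they were (y of paint_line in the frame of ledge_end between -0.01 and 0.01 m and x of plate in the frame of ledge between 0.003 and 0.014 m and angle between the y axis of plate and the y axis of ledge, either way round below 0.07 rad and z of plate in the frame of ledge between 0.056 and 0.063 m and angle between plate's own z axis and vertical below 0.04 rad and linear speed of plate below 0.01 m/s and distance of each of bottle, tub, bush from where it was at the start of the episode below 0.015 m).
It fails at once if the plate is lifted off the ledge (more than 8 mm) or tipped up (z of plate in the frame of ledge above 0.068 m or angle between plate's own z axis and vertical above 0.15 rad).
It fails at once if the plate falls off the ledge (z of plate in the frame of ledge below 0.045 m).
It fails at once if the bottle, tub or bush is knocked over or shoved away (distance of any of bottle, tub, bush from where it was at the start of the episode above 0.015 m or angle between any of bottle, tub, bush's own z axis and vertical above 0.3 rad).
It also fails if it takes over 64 s, if anything falls off the work surface, if the arm or the gripper's body presses on something with over 40 N, if the wrist force passes 120 N, or if a joint passes its speed limit or range.

## Working session

There is one attempt and no reset: what is moved stays moved. The work goes in short steps, Python scripts to look and compute and a tool call to move; the robot and the scene stay as the last step left them, time stands still between calls to the robot, and variables do not carry over. Pictures are saved under pics/ and viewed, and the job is handed in when it is done.

Besides the shell and the picture viewer there is one more tool, called after "Request:" as name(argument=value, ...), one argument or row to a line, values as JSON. drive_tool: Moves the arm, as the interface text tells. Its arguments: {"type":"object","properties":{"rows":{"type":"array"}},"required":["rows"]}

```bash
mkdir -p pics; python3 - <<'E'
from plant import *
import cv2
s=read_state()
print({k:s[k] for k in ['time_s','tcp_pos','tcp_rot','force','finger_gap']}, [n for n in dir() if 'reach' in n], globals().get('tip_reach'))
for n in ['scene','top']:
    p,d=grab_frame(n); cv2.imwrite(f'pics/{n}0.png',p)
    import numpy as np; np.savez(f'{n}0.npz',p=p,d=d)
    c=calibration(n); print(n,c)
E
```

```text
{'time_s': 0.0, 'tcp_pos': array([ 0.21411784, -0.53314464,  0.25241229]), 'tcp_rot': array([-3.08275022e+00, -5.95714784e-01,  1.22959685e-04]), 'force': array([-0.0426254 , -0.19967904, -0.37813138]), 'finger_gap': 0.08525961081119106} ['Unreachable', 'tip_reach'] 0.022
scene {'mtx': array([[444.96334742,   0.        , 282.34972071],
       [  0.        , 444.96334742, 210.23526301],
       [  0.        ,   0.        ,   1.        ]]), 'k1': -0.03510280192228507, 'rvec': array([ 1.70310149,  1.57483701, -0.77615377]), 'tvec': array([-0.10182392, -0.29043306,  1.49445365])}
top {'mtx': array([[420.50163992,   0.        , 282.19658015],
       [  0.        , 420.50163992, 215.31731341],
       [  0.        ,   0.        ,   1.        ]]), 'k1': -0.05300212659680007, 'rvec': array([ 2.16979237, -2.21328974,  0.05301413]), 'tvec': array([0.06119137, 0.58322115, 1.07940871])}
```

View pics/scene0.png

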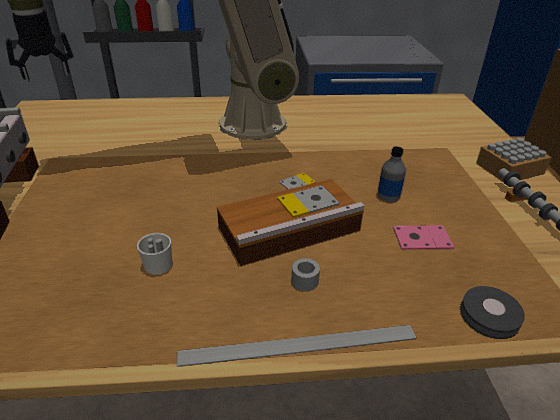

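View pics/top0.png

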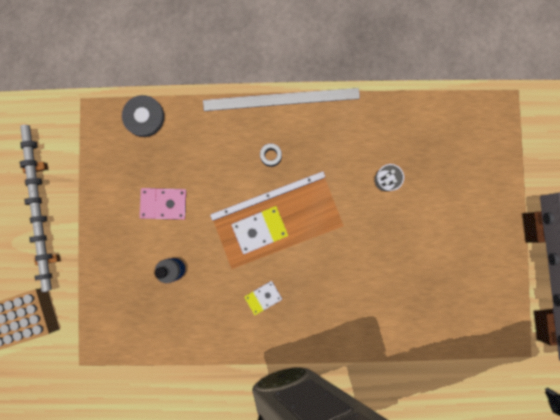

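The plate-like things in the top view are a pink plate (163,204), a small yellow/steel plate on the bench (264,297) and a larger yellow/steel plate on the ledge (260,230). The one on the ledge is meant, since it isn't pink and is the larger of the other two. The tub is at (390,177) past the open (right) end, the bush at (271,155) behind the fence, and the bottle at (170,270).

```bash
cat > h.py <<'E'
import numpy as np, cv2
def ray(c,uv):
    uv=np.atleast_2d(np.float64(uv)); K=c['mtx']
    n=cv2.undistortPoints(uv[:,None],K,np.array([c['k1'],0,0,0.]))[:,0]
    R=cv2.Rodrigues(c['rvec'])[0]
    return -R.T@c['tvec'], np.c_[n,np.ones(len(n))]@R
def onz(c,uv,z):
    o,d=ray(c,uv); return o+d*((z-o[2])/d[:,2])[:,None]
def proj(c,X):
    return cv2.projectPoints(np.float64(X).reshape(-1,1,3),c['rvec'],c['tvec'],c['mtx'],np.array([c['k1'],0,0,0.]))[0][:,0]
E
python3 - <<'E'
import numpy as np,cv2
for n,(x0,y0,w,h) in dict(top=(195,160,170,150),scene=(205,160,170,110)).items():
    p=np.load(n+'0.npz')['p'][y0:y0+h,x0:x0+w]
    cv2.imwrite(f'pics/{n}crop.png',cv2.resize(p,None,fx=4,fy=4,interpolation=cv2.INTER_CUBIC))
E
```

```text
(no output)
```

View pics/topcrop.png

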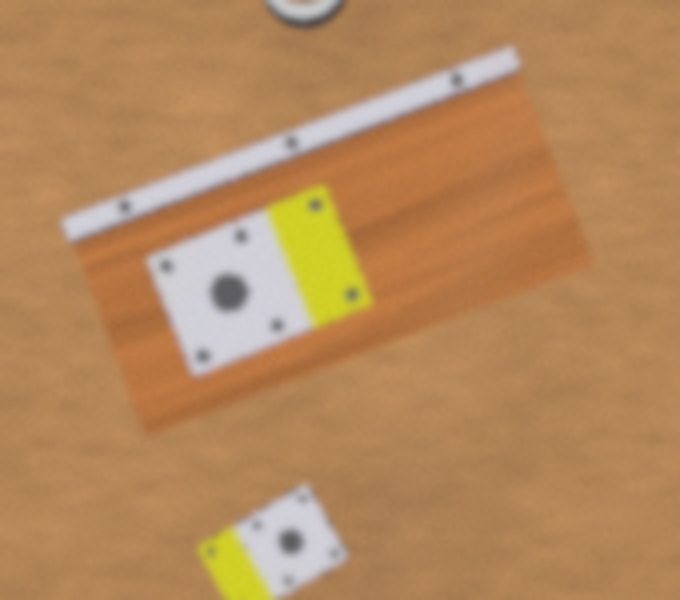

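View pics/scenecrop.png

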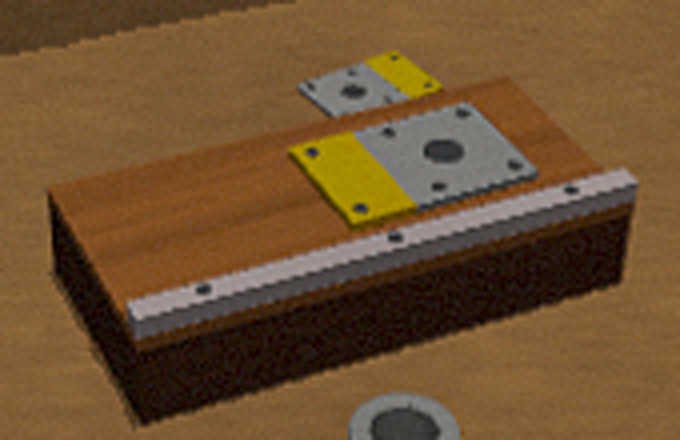

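The crop confirms it: the larger plate lies on the ledge, and its yellow points to the right-hand (open) end. Now I'll measure it.

```bash
cat > meas.py <<'E'
from h import *
def masks(p):
    h=cv2.cvtColor(p,cv2.COLOR_BGR2HSV)
    grey=((h[...,1]<60)&(h[...,2]>130)).astype(np.uint8)
    yel=((h[...,0]>22)&(h[...,0]<36)&(h[...,1]>170)&(h[...,2]>140)).astype(np.uint8)
    return grey,yel
def box(c,m,z,seed):
    """components containing points nearest seed; returns world min-area rect"""
    cs,_=cv2.findContours(m,cv2.RETR_EXTERNAL,cv2.CHAIN_APPROX_NONE)
    cs=[k for k in cs if cv2.contourArea(k)>60]
    k=min(cs,key=lambda k:-cv2.pointPolygonTest(k,seed,True))
    w=onz(c,k[:,0].astype(float),z)[:,:2]
    return cv2.minAreaRect((w*1000).astype(np.float32)),k
E
python3 - <<'E'
from plant import *
from meas import *
c=calibration('top'); p=np.load('top0.npz')['p']
g,y=masks(p)
for n,m,z,s in [('plate',cv2.morphologyEx(g|y,cv2.MORPH_CLOSE,np.ones((5,5))),.066,(260,228)),('fence',g|0,.074,(285,187)),('yellow',y,.066,(273,224))]:
    r,k=box(c,m,z,s); print(n,r,k[:,0].min(0),k[:,0].max(0)); print(cv2.boxPoints(r).round(1).tolist())
q=lambda x,y:(195+x/4-.375,160+y/4-.375)
print('ledge near corners',onz(c,[q(147,433),q(593,263)],.06).round(4).tolist())
print('fence top corners hand',onz(c,[q(62,218),q(70,243),q(514,45),q(522,70)],.074).round(4).tolist())
print('tub',onz(c,[(390,177)],.07),'bush',onz(c,[(271,155)],.04),'bottle',onz(c,[(165,270)],.14))
E
```

```text
plate ((547.4290771484375, 106.76576232910156), (81.46943664550781, 121.22901153564453), 21.3800048828125) [232 206] [287 253]
[[487.3999938964844, 148.39999389648438], [531.5999755859375, 35.5], [607.5, 65.19999694824219], [563.2999877929688, 178.10000610351562]]
fence ((631.2605590820312, 85.00597381591797), (17.131982803344727, 300.1898498535156), 19.937868118286133) [211 172] [324 219]
[[572.0, 223.1999969482422], [674.4000244140625, -59.0], [690.5, -53.20000076293945], [588.0999755859375, 229.0]]
yellow ((562.7274780273438, 67.6832275390625), (81.4826889038086, 37.27995300292969), 21.33665657043457) [262 206] [287 240]
[[518.0, 70.19999694824219], [531.5999755859375, 35.5], [607.5, 65.0999984741211], [593.9000244140625, 99.9000015258789]]
ledge near corners [[0.4535, 0.1784, 0.06], [0.5538, -0.1016, 0.06]]
fence top corners hand [[0.5877, 0.2274, 0.074], [0.5721, 0.2227, 0.074], [0.6896, -0.0544, 0.074], [0.6739, -0.0589, 0.074]]
tub [[ 0.67170616 -0.22133249  0.07      ]] bush [[0.73880674 0.0752033  0.04      ]] bottle [[0.45668338 0.32195787 0.14      ]]
```

```bash
cat > led.py <<'E'
from plant import *
from h import *
from scipy.spatial.transform import Rotation as Ro
TH=np.radians(19.94); O=np.array([.5772,.0654])
ex=np.array([np.cos(TH),np.sin(TH)]); ey=np.array([-ex[1],ex[0]])
def rep(target=None,zt=None,yaw=0):
    """target in ledge mm (TCP); yaw: tool x heading rel. ledge x, deg"""
    s=read_state(); p=s['tcp_pos']; R=Ro.from_rotvec(s['tcp_rot'])
    d=p[:2]-O; h=np.degrees(np.arctan2(*R.as_matrix()[[1,0],0])-TH)
    print('t %.2f ledge TCP %.1f %.1f z %.1f head %.2f zaxis'%(s['time_s'],d@ex*1e3,d@ey*1e3,p[2]*1e3,h),R.as_matrix()[:,2].round(4),'F',s['force'].round(2),'gap %.1f'%(s['finger_gap']*1e3))
    F=s['force'][:2]; print('F ledge',(F@ex).round(2),(F@ey).round(2))
    if target is not None:
        w=np.r_[O+ex*target[0]/1e3+ey*target[1]/1e3, zt/1e3]
        off=R.inv().apply(w-p)*1e3
        a=TH+np.radians(yaw); T=Ro.from_matrix(np.array([[np.cos(a),np.sin(a),0],[np.sin(a),-np.cos(a),0],[0,0,-1]]).T)
        print('tool offset mm',off.round(1),'rot',(R.inv()*T).as_rotvec().round(4))
E
python3 -c "
from led import *
rep((-72,49),180)"
```

```text
t 0.10 ledge TCP -545.5 -438.9 z 252.5 head 1.93 zaxis [-4.0e-04  1.6e-03 -1.0e+00] F [ 0.19  0.3  -1.  ] gap 85.2
F ledge 0.28 0.21
tool offset mm [ 489.6 -471.5   73.4] rot [-0.0016 -0.0002  0.0338]
```

Request:
drive_tool(
  rows=[
    {"hand": 165, "offset": [30, -29, 0], "rotation": [0, 0, 0.0]},
    {"hand": 165, "offset": [30, -29, 0], "rotation": [0, 0, 0.0]},
    {"hand": 165, "offset": [30, -29, 0], "rotation": [0, 0, 0.0]},
    {"hand": 165, "offset": [30, -29, 0], "rotation": [0, 0, 0.0]},
    {"hand": 165, "offset": [30, -29, 0], "rotation": [0, 0, 0.0]},
    {"hand": 165, "offset": [30, -29, 0], "rotation": [0, 0, 0.0]},
    {"hand": 165, "offset": [30, -29, 0], "rotation": [0, 0, 0.0]},
    {"hand": 165, "offset": [30, -29, 0], "rotation": [0, 0, 0.0]},
    {"hand": 165, "offset": [30, -29, 0], "rotation": [0, 0, 0.0]},
    {"hand": 165, "offset": [30, -29, 0], "rotation": [0, 0, 0.0]},
  ],
)

```text
time_s: 1.1
tcp_pos: [0.3873, -0.1424, 0.2482]
tcp_rot: [-3.081, -0.577, 0.003]
force: [1.3, -0.6, -0.4]
finger_gap: 0.0303
```

```bash
python3 -c "
from led import *
rep((-72,49),180)"
```

```text
t 1.10 ledge TCP -249.4 -130.5 z 248.2 head 1.27 zaxis [-0.0032  0.0069 -1.    ] F [ 1.28 -0.58 -0.37] gap 30.3
F ledge 1.01 -0.98
tool offset mm [ 181.4 -175.1   69.5] rot [-0.0076  0.0006  0.0221]
```

Request:
drive_tool(
  rows=[
    {"hand": 165, "offset": [30, -29, 8], "rotation": [0, 0, 0.022]},
    {"hand": 165, "offset": [30, -29, 8], "rotation": [0, 0, 0.0]},
    {"hand": 165, "offset": [30, -29, 8], "rotation": [0, 0, 0.0]},
    {"hand": 165, "offset": [30, -29, 8], "rotation": [0, 0, 0.0]},
    {"hand": 165, "offset": [25, -24, 8], "rotation": [0, 0, 0.0]},
    {"hand": 165, "offset": [15, -14, 8], "rotation": [0, 0, 0.0]},
    {"hand": 165, "offset": [0, 0, 0], "rotation": [0, 0, 0.0]},
  ],
)

```text
time_s: 1.8
tcp_pos: [0.4868, 0.0714, 0.1982]
tcp_rot: [-3.085, -0.553, 0.004]
force: [-0.5, -0.3, 0.3]
finger_gap: 0.0299
```

```bash
python3 -c "
from led import *
rep((-72,49),110)"
```

```text
t 1.80 ledge TCP -83.0 36.5 z 198.2 head 0.37 zaxis [-0.0036  0.0065 -1.    ] F [-0.54 -0.3   0.27] gap 29.9
F ledge -0.61 -0.1
tool offset mm [ 11.2 -11.8  88.3] rot [-0.0074  0.0011  0.0064]
```

Request:
drive_tool(
  rows=[
    {"hand": 165, "offset": [11, -12, 20], "rotation": [-0.007, 0.001, 0.006]},
    {"hand": 165, "offset": [0, 0, 35], "rotation": [0, 0, 0]},
    {"hand": 165, "offset": [0, 0, 32], "rotation": [0, 0, 0]},
    {"hand": 165, "offset": [0, 0, 0], "rotation": [0, 0, 0]},
  ],
)

```text
time_s: 2.2
tcp_pos: [0.4927, 0.0856, 0.11]
tcp_rot: [3.092, 0.545, 0.001]
force: [-1.6, 0.4, 0.6]
finger_gap: 0.0299
```

```bash
python3 -c "
from led import *
rep((-72,49),90)
import cv2
for n,(x0,y0,w,h) in dict(top=(195,140,170,150),scene=(205,130,170,140)).items():
    p,d=grab_frame(n); cv2.imwrite(f'pics/{n}1.png',cv2.resize(p[y0:y0+h,x0:x0+w],None,fx=4,fy=4,interpolation=cv2.INTER_CUBIC))
"
```

```text
t 2.20 ledge TCP -72.6 47.8 z 110.0 head 0.06 zaxis [ 7.0e-04 -1.5e-03 -1.0e+00] F [-1.6   0.36  0.64] gap 29.9
F ledge -1.38 0.88
tool offset mm [ 0.6 -1.2 20. ] rot [ 0.0016 -0.0001  0.001 ]
```

View pics/scene1.png

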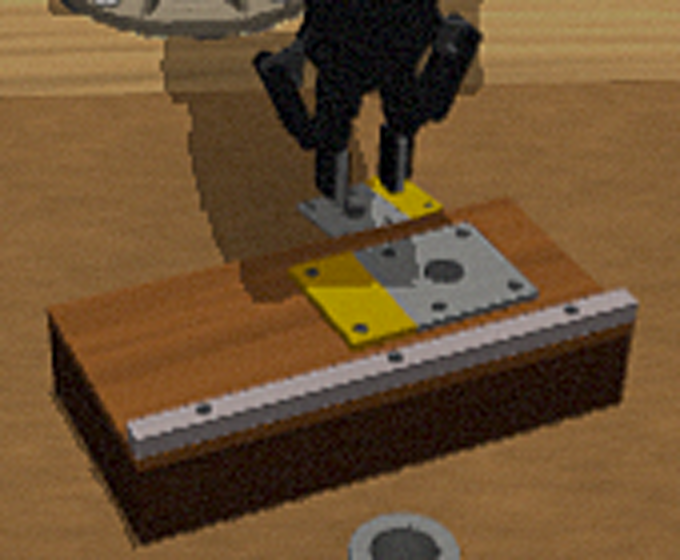

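View pics/top1.png

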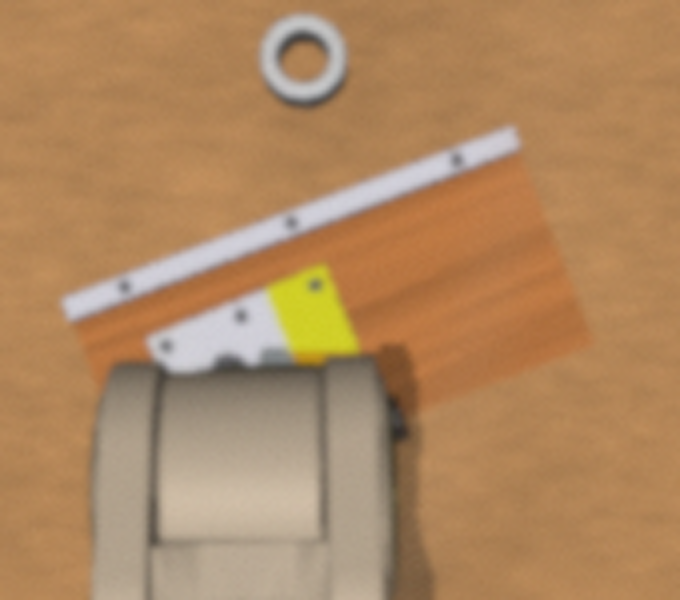

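Scene crop: the two fingertips hang behind the plate's free edge (crop px 330,195 and 395,190), still clear of the ledge. I'll check them against the predicted tip pixels.

```bash
python3 -c "
from led import *
c=calibration('scene')
for y in (47.8-22,47.8+22):
  for z in (.088,.082,.094):
    w=O+ex*-.0726+ey*y/1e3
    print(y,z,((proj(c,np.r_[w,z])-[205,130])*4).round())
"
```

```text
25.799999999999997 0.088 [[325. 203.]]
25.799999999999997 0.082 [[325. 212.]]
25.799999999999997 0.094 [[326. 195.]]
69.8 0.088 [[392. 188.]]
69.8 0.082 [[391. 196.]]
69.8 0.094 [[392. 179.]]
```

Request:
drive_tool(
  rows=[
    {"hand": 165, "offset": [0, 0, 15], "rotation": [0, 0, 0]},
    {"hand": 165, "offset": [0, 0, 6], "rotation": [0, 0, 0]},
    {"hand": 165, "offset": [0, 0, 0], "rotation": [0, 0, 0]},
  ],
)

```text
time_s: 2.6
tcp_pos: [0.4993, 0.0841, 0.0981]
tcp_rot: [3.09, 0.541, 0.023]
force: [0.6, 0.2, 0.3]
finger_gap: 0.0297
```

```bash
python3 -c "
from led import *
rep((-72,49),89)
s=read_state();print(s['joint_positions'],s['qvel'])"
```

```text
t 2.60 ledge TCP -66.9 44.2 z 98.1 head -0.08 zaxis [ 0.0151 -0.0015 -0.9999] F [0.64 0.19 0.32] gap 29.7
F ledge 0.67 -0.04
tool offset mm [-5.2 -4.9  9. ] rot [ 0.0066 -0.0136 -0.0015]
[ 9.12653344e-03  2.75407917e-01 -4.07741857e-01  8.72598266e-01
 -1.68227762e-03  2.80415852e+00] [-0.00699156 -0.01957763  0.02087705  0.02446076 -0.00149605 -0.00093902]
```

Request:
drive_tool(
  rows=[
    {"hand": 165, "offset": [-6, -5, 2], "rotation": [0.006, -0.014, 0]},
    {"hand": 165, "offset": [0, 0, 0], "rotation": [0, 0, 0]},
    {"hand": 165, "offset": [0, 0, 0], "rotation": [0, 0, 0]},
  ],
)

```text
time_s: 2.9
tcp_pos: [0.4932, 0.0866, 0.0991]
tcp_rot: [3.094, 0.541, 0.005]
force: [0.5, 0.9, -0.1]
finger_gap: 0.03
```

```bash
python3 -c "
from led import *
rep((-72,49),89)
s=read_state();print(s['joint_positions'],s['qvel'])"
```

```text
t 2.90 ledge TCP -71.8 48.6 z 99.1 head -0.12 zaxis [ 3.1e-03 -6.0e-04 -1.0e+00] F [ 0.51  0.92 -0.09] gap 30.0
F ledge 0.79 0.69
tool offset mm [-0.3 -0.4 10.1] rot [ 0.0016 -0.0027 -0.002 ]
[ 1.37870501e-02  2.73149695e-01 -4.07981990e-01  8.86573876e-01
 -6.11220577e-04  2.80939132e+00] [ 0.00274364 -0.00661572  0.00091063  0.01802948  0.00110166  0.00052622]
```

Request:
drive_tool(
  rows=[
    {"hand": 165, "offset": [0, 0, 4], "rotation": [0, 0, 0]},
    {"hand": 165, "offset": [0, 0, 4], "rotation": [0, 0, 0]},
  ],
)

```text
time_s: 3.1
tcp_pos: [0.4941, 0.0867, 0.0919]
tcp_rot: [3.093, 0.541, 0.008]
force: [-0.0, 0.3, -0.6]
finger_gap: 0.0306
```

Request:
drive_tool(
  rows=[
    {"hand": 165, "offset": [0, 0, 4], "rotation": [0, 0, 0]},
  ],
)

```text
time_s: 3.2
tcp_pos: [0.4941, 0.0868, 0.0876]
tcp_rot: [3.093, 0.541, 0.009]
force: [0.6, -0.4, 0.3]
finger_gap: 0.0302
```

```bash
python3 -c "
from led import *
rep((-72,49),85)"
```

```text
t 3.20 ledge TCP -70.8 48.4 z 87.6 head -0.10 zaxis [ 5.7e-03 -6.0e-04 -1.0e+00] F [ 0.58 -0.45  0.25] gap 30.2
F ledge 0.39 -0.62
tool offset mm [-1.2 -0.6  2.6] rot [ 0.0025 -0.0052 -0.0017]
```

Request:
drive_tool(
  rows=[
    {"hand": 165, "offset": [-1, 0, 3], "rotation": [0.002, -0.005, 0]},
  ],
)

```text
time_s: 3.3
tcp_pos: [0.4929, 0.0865, 0.084]
tcp_rot: [3.094, 0.541, -0.001]
force: [0.2, -0.8, 0.4]
finger_gap: 0.03
```

Request:
drive_tool(
  rows=[
    {"hand": 165, "offset": [0, 0, 2], "rotation": [0, -0.002, 0]},
  ],
)

```text
time_s: 3.4
tcp_pos: [0.4926, 0.0864, 0.0815]
tcp_rot: [3.094, 0.541, -0.005]
force: [-2.5, 0.3, 23.5]
finger_gap: 0.0303
```

Request:
drive_tool(
  rows=[
    {"hand": 165, "offset": [0, 0, 1.5], "rotation": [0, -0.001, 0]},
  ],
)

```text
time_s: 3.5
tcp_pos: [0.4926, 0.0864, 0.0814]
tcp_rot: [3.094, 0.541, -0.007]
force: [-9.0, -0.3, 31.3]
finger_gap: 0.0305
```

Request:
drive_tool(
  rows=[
    {"hand": 165, "offset": [0, 0, -3], "rotation": [0, 0.003, 0]},
    {"hand": 165, "offset": [0, 0, 0], "rotation": [0, 0, 0]},
  ],
)

```text
time_s: 3.7
tcp_pos: [0.493, 0.0865, 0.085]
tcp_rot: [3.094, 0.541, -0.001]
force: [0.2, -0.1, -0.2]
finger_gap: 0.0301
```

```bash
python3 -c "
from led import *
rep((-64,49),84.5)"
```

```text
t 3.70 ledge TCP -71.9 48.5 z 85.0 head -0.09 zaxis [-5.e-04 -5.e-04 -1.e+00] F [ 0.21 -0.14 -0.24] gap 30.1
F ledge 0.15 -0.2
tool offset mm [ 7.9 -0.5  0.5] rot [ 0.0003  0.0007 -0.0015]
```

Request:
drive_tool(
  rows=[
    {"hand": 165, "offset": [3, 0, 0.3], "rotation": [0, 0, 0]},
    {"hand": 165, "offset": [3, 0, 0], "rotation": [0, 0, 0]},
    {"hand": 165, "offset": [3, 0, 0], "rotation": [0, 0, 0]},
    {"hand": 165, "offset": [3, 0, 0], "rotation": [0, 0, 0]},
  ],
)

```text
time_s: 4.1
tcp_pos: [0.5032, 0.0905, 0.0834]
tcp_rot: [3.094, 0.541, -0.008]
force: [-5.6, -1.9, 5.8]
finger_gap: 0.0298
```

```bash
python3 -c "
from led import *
rep((-41,49),84.5)"
```

```text
t 4.10 ledge TCP -61.0 48.8 z 83.4 head -0.09 zaxis [-0.0049 -0.0013 -1.    ] F [-5.63 -1.89  5.83] gap 29.8
F ledge -5.94 0.14
tool offset mm [20.  -0.2 -1.2] rot [-0.0004  0.0051 -0.0016]
```

Request:
drive_tool(
  rows=[
    {"hand": 165, "offset": [3, 0, -1.2], "rotation": [0, 0.005, 0]},
    {"hand": 165, "offset": [3, 0, -0.4], "rotation": [0, 0.002, 0]},
    {"hand": 165, "offset": [3, 0, -0.4], "rotation": [0, 0.002, 0]},
  ],
)

```text
time_s: 4.4
tcp_pos: [0.5091, 0.0934, 0.0838]
tcp_rot: [-3.094, -0.541, 0.005]
force: [-3.8, -2.1, 0.2]
finger_gap: 0.03
```

```bash
python3 -c "
from led import *
rep((-41,49),84.5)"
```

```text
t 4.40 ledge TCP -54.5 49.5 z 83.8 head -0.10 zaxis [-3.4e-03  4.0e-04 -1.0e+00] F [-3.77 -2.08  0.24] gap 30.0
F ledge -4.25 -0.67
tool offset mm [13.5  0.5 -0.8] rot [-0.0016  0.0031 -0.0017]
```

Request:
drive_tool(
  rows=[
    {"hand": 165, "offset": [3, 0, -0.6], "rotation": [0, 0.003, 0]},
    {"hand": 165, "offset": [3, 0, -0.4], "rotation": [0, 0.001, 0]},
    {"hand": 165, "offset": [3, 0, -0.4], "rotation": [0, 0.001, 0]},
    {"hand": 165, "offset": [3, 0, -0.4], "rotation": [0, 0.001, 0]},
  ],
)

```text
time_s: 4.8
tcp_pos: [0.5212, 0.0979, 0.085]
tcp_rot: [-3.092, -0.541, -0.004]
force: [-2.9, -0.5, 0.9]
finger_gap: 0.0302
```

```bash
python3 -c "
from led import *
rep((-41,49),84.5)"
```

```text
t 4.80 ledge TCP -41.6 49.6 z 85.0 head -0.11 zaxis [ 0.002   0.0029 -1.    ] F [-2.93 -0.47  0.92] gap 30.2
F ledge -2.92 0.55
tool offset mm [0.6 0.6 0.5] rot [-0.0021 -0.0028 -0.0019]
```

Near the fence now. A couple of gentle steps until the force rises.

Request:
drive_tool(
  rows=[
    {"hand": 165, "offset": [2, 0, 0], "rotation": [-0.002, -0.003, 0]},
  ],
)

```text
time_s: 4.9
tcp_pos: [0.5233, 0.0986, 0.0851]
tcp_rot: [3.095, 0.541, -0.0]
force: [-3.5, -1.6, 0.5]
finger_gap: 0.0302
```

Request:
drive_tool(
  rows=[
    {"hand": 165, "offset": [2, 0, 0], "rotation": [0, 0, 0]},
  ],
)

```text
time_s: 5.0
tcp_pos: [0.5253, 0.0993, 0.0852]
tcp_rot: [3.094, 0.541, -0.001]
force: [-3.4, -0.5, 1.0]
finger_gap: 0.0299
```

Request:
drive_tool(
  rows=[
    {"hand": 165, "offset": [2, 0, 0.3], "rotation": [0, 0, 0]},
  ],
)

```text
time_s: 5.1
tcp_pos: [0.5257, 0.0995, 0.0848]
tcp_rot: [3.093, 0.541, -0.006]
force: [-10.9, -5.8, 9.8]
finger_gap: 0.03
```

Request:
drive_tool(
  rows=[
    {"hand": 165, "offset": [2, 0, 0.3], "rotation": [0, 0, 0]},
  ],
)

```text
time_s: 5.2
tcp_pos: [0.5257, 0.0995, 0.0848]
tcp_rot: [3.092, 0.54, -0.013]
force: [-10.0, -4.7, 10.1]
finger_gap: 0.0302
```

```bash
python3 -c "
from led import *
rep((-41,49),84.5)
p,d=grab_frame('scene'); cv2.imwrite('pics/scene2.png',cv2.resize(p[130:270,205:375],None,fx=4,fy=4,interpolation=cv2.INTER_CUBIC))"
```

```text
t 5.20 ledge TCP -36.8 49.7 z 84.8 head -0.13 zaxis [-0.0075 -0.0039 -1.    ] F [-9.95 -4.69 10.12] gap 30.2
F ledge -10.95 -1.01
tool offset mm [-4.2  0.7  0.3] rot [ 0.0012  0.0084 -0.0022]
```

View pics/scene2.png

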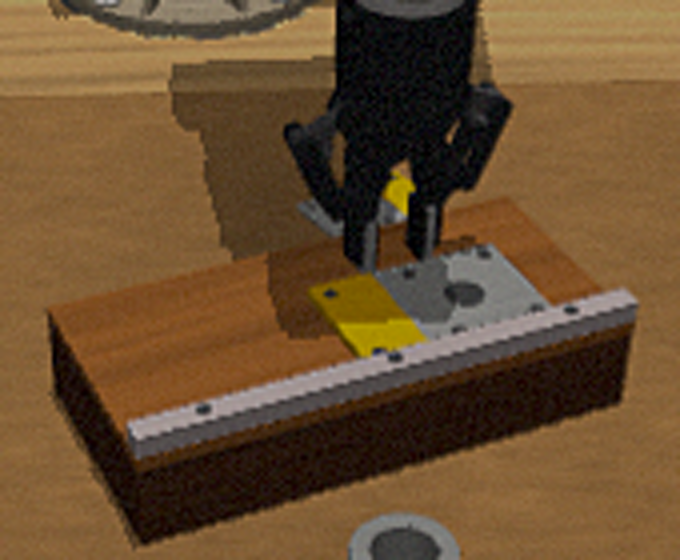

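Against the fence (force jumped to 11 N, and the picture shows the plate's far edge at the fence). Backing off and rising.

Request:
drive_tool(
  rows=[
    {"hand": 165, "offset": [-6, 0, 0], "rotation": [0, 0.008, 0]},
    {"hand": 165, "offset": [-6, 0, -5], "rotation": [0, 0, 0]},
    {"hand": 165, "offset": [0, 0, -25], "rotation": [0, 0, 0]},
    {"hand": 165, "offset": [0, 0, -30], "rotation": [0, 0, 0]},
    {"hand": 165, "offset": [0, 0, -30], "rotation": [0, 0, -0.1]},
    {"hand": 165, "offset": [0, 0, 0], "rotation": [0, 0, -0.145]},
    {"hand": 165, "offset": [0, 0, 0], "rotation": [0, 0, -0.145]},
    {"hand": 165, "offset": [0, 0, 0], "rotation": [0, 0, -0.145]},
    {"hand": 165, "offset": [0, 0, 0], "rotation": [0, 0, -0.145]},
    {"hand": 165, "offset": [0, 0, 0], "rotation": [0, 0, -0.145]},
  ],
)

```text
time_s: 6.25
tcp_pos: [0.5213, 0.0964, 0.1862]
tcp_rot: [2.585, 1.766, 0.035]
force: [-0.3, -0.1, -0.2]
finger_gap: 0.0302
```

Request:
drive_tool(
  rows=[
    {"hand": 165, "offset": [0, 0, 0], "rotation": [0, 0, -0.145]},
    {"hand": 165, "offset": [0, 0, 0], "rotation": [0, 0, -0.145]},
    {"hand": 165, "offset": [0, 0, 0], "rotation": [0, 0, -0.145]},
    {"hand": 165, "offset": [0, 0, 0], "rotation": [0, 0, -0.145]},
    {"hand": 165, "offset": [0, 0, 0], "rotation": [0, 0, -0.1]},
  ],
)

```text
time_s: 6.75
tcp_pos: [0.5252, 0.097, 0.1905]
tcp_rot: [1.807, 2.537, 0.042]
force: [0.2, 0.5, -0.5]
finger_gap: 0.0301
```

```bash
python3 -c "
from led import *
rep((10,132),110,90)"
```

```text
t 6.75 ledge TCP -38.1 47.4 z 190.5 head 89.13 zaxis [ 0.0375  0.0061 -0.9993] F [ 0.19  0.54 -0.49] gap 30.1
F ledge 0.36 0.44
tool offset mm [85.9 43.8 81.7] rot [ 0.0374  0.0067 -0.015 ]
```

Request:
drive_tool(
  rows=[
    {"hand": 165, "offset": [22, 11, 5], "rotation": [0.037, 0.007, -0.015]},
    {"hand": 165, "offset": [22, 11, 5], "rotation": [0, 0, 0]},
    {"hand": 165, "offset": [22, 11, 5], "rotation": [0, 0, 0]},
    {"hand": 165, "offset": [15, 9, 15], "rotation": [0, 0, 0]},
    {"hand": 165, "offset": [0, 0, 10], "rotation": [0, 0, 0]},
  ],
)

```text
time_s: 7.25
tcp_pos: [0.5439, 0.1909, 0.1559]
tcp_rot: [1.796, 2.564, 0.02]
force: [0.3, 0.3, 0.0]
finger_gap: 0.0301
```

```bash
python3 -c "
from led import *
rep((10,132),100,90)
from meas import *
c=calibration('top'); p,d=grab_frame('top'); cv2.imwrite('pics/top3.png',cv2.resize(p[140:290,195:365],None,fx=4,fy=4))"
```

```text
t 7.25 ledge TCP 11.5 129.3 z 155.9 head 90.03 zaxis [ 0.016   0.0045 -0.9999] F [0.27 0.33 0.  ] gap 30.1
F ledge 0.37 0.22
tool offset mm [ 2.8 -2.4 55.9] rot [0.0165 0.0012 0.0006]
```

View pics/top3.png

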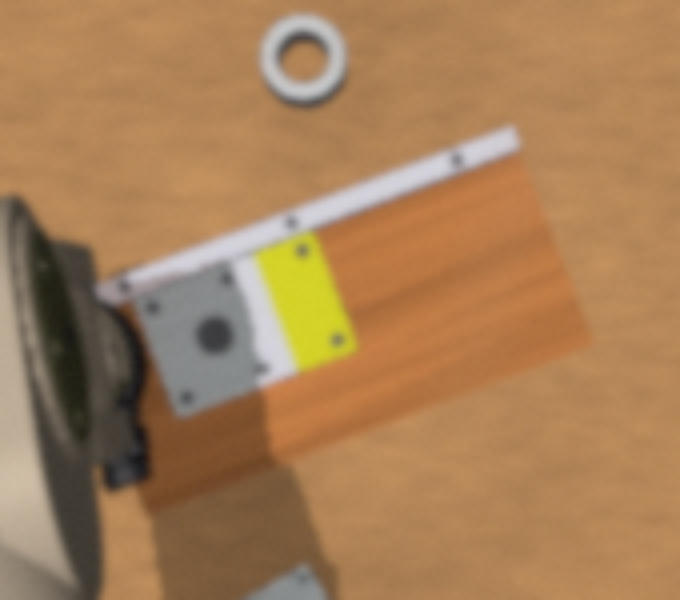

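The plate lies along the fence. In the crop its yellow runs from about x=258 to 355, and its +y end is at about x=135–180.

```bash
cat > yel.py <<'E'
from led import *
from meas import *
def yel(n='top',save=None):
    c=calibration(n); p,d=grab_frame(n)
    if save: cv2.imwrite(save,p)
    g,y=masks(p)
    cs=cv2.findContours(y,cv2.RETR_EXTERNAL,cv2.CHAIN_APPROX_NONE)[0]
    for k in cs:
        if cv2.contourArea(k)<60: continue
        w=onz(c,k[:,0].astype(float),.066)[:,:2]-O
        l=np.c_[w@ex,w@ey]*1e3; r=cv2.minAreaRect(l.astype(np.float32))
        print('yellow ledge-frame centre',np.round(r[0],1),'size',np.round(r[1],1),'ang %.2f'%r[2],'px',k[:,0].mean(0).round())
E
python3 -c "
from yel import *
yel()"
```

```text
yellow ledge-frame centre [8.5 7.1] size [37.1 77.8] ang 89.95 px [272. 214.]
```

Request:
drive_tool(
  rows=[
    {"hand": 165, "offset": [3, -2, 20], "rotation": [0.016, 0, 0]},
    {"hand": 165, "offset": [0, 0, 20], "rotation": [0, 0, 0]},
    {"hand": 165, "offset": [0, 0, 5], "rotation": [0, 0, 0]},
    {"hand": 165, "offset": [0, 0, 2], "rotation": [0, 0, 0]},
  ],
)

```text
time_s: 7.75
tcp_pos: [0.5405, 0.1886, 0.1073]
tcp_rot: [1.809, 2.568, -0.004]
force: [0.6, -0.3, 0.5]
finger_gap: 0.03
```

```bash
python3 -c "
from led import *
rep((10,132),86,90)"
```

```text
t 7.75 ledge TCP 7.6 128.3 z 107.3 head 89.74 zaxis [-9.0e-04 -2.9e-03 -1.0e+00] F [ 0.61 -0.32  0.48] gap 30.0
F ledge 0.47 -0.51
tool offset mm [ 3.7  2.5 21.3] rot [-0.0018  0.0024 -0.0045]
```

Request:
drive_tool(
  rows=[
    {"hand": 165, "offset": [3, 2, 8], "rotation": [0, 0, 0]},
    {"hand": 165, "offset": [0, 0, 6], "rotation": [0, 0, 0]},
    {"hand": 165, "offset": [0, 0, 4], "rotation": [0, 0, 0]},
  ],
)

```text
time_s: 8.05
tcp_pos: [0.5425, 0.1917, 0.0895]
tcp_rot: [1.81, 2.565, -0.002]
force: [0.4, 0.2, 1.3]
finger_gap: 0.0303
```

```bash
python3 -c "
from led import *
rep((10,115),84.5,90)"
```

```text
t 8.05 ledge TCP 10.4 130.5 z 89.5 head 89.65 zaxis [ 0.0011 -0.0025 -1.    ] F [0.35 0.18 1.3 ] gap 30.3
F ledge 0.4 0.05
tool offset mm [-15.5  -0.3   5. ] rot [ 0.0002  0.0027 -0.006 ]
```

Request:
drive_tool(
  rows=[
    {"hand": 165, "offset": [0, 0, 4], "rotation": [0, 0.002, -0.006]},
    {"hand": 165, "offset": [-3, 0, 0.5], "rotation": [0, 0, 0]},
    {"hand": 165, "offset": [-4, 0, 0], "rotation": [0, 0, 0]},
    {"hand": 165, "offset": [-4, 0, 0], "rotation": [0, 0, 0]},
  ],
)

```text
time_s: 8.45
tcp_pos: [0.5461, 0.1815, 0.0845]
tcp_rot: [-1.801, -2.574, -0.001]
force: [-1.2, 2.4, -0.8]
finger_gap: 0.0302
```

```bash
python3 -c "
from led import *
rep((10,-59),84.5,90)"
```

```text
t 8.45 ledge TCP 10.4 119.7 z 84.5 head 90.11 zaxis [-1.e-04  6.e-04 -1.e+00] F [-1.22  2.39 -0.79] gap 30.2
F ledge -0.33 2.66
tool offset mm [-1.787e+02 -7.000e-01 -1.000e-01] rot [ 0.0001 -0.0006  0.0018]
```

Request:
drive_tool(
  rows=[
    {"hand": 165, "offset": [-6, 0, 0], "rotation": [0, 0, 0]},
    {"hand": 165, "offset": [-6, 0, 0], "rotation": [0, 0, 0]},
    {"hand": 165, "offset": [-6, 0, 0], "rotation": [0, 0, 0]},
    {"hand": 165, "offset": [-6, 0, 0], "rotation": [0, 0, 0]},
    {"hand": 165, "offset": [-6, 0, 0], "rotation": [0, 0, 0]},
  ],
)

```text
time_s: 8.95
tcp_pos: [0.5566, 0.1517, 0.0846]
tcp_rot: [-1.799, -2.573, -0.002]
force: [-1.8, 2.6, -0.4]
finger_gap: 0.0298
```

```bash
python3 -c "
from led import *
rep((10,-59),84.5,90)"
```

```text
t 8.95 ledge TCP 10.1 88.2 z 84.6 head 90.14 zaxis [-0.0013  0.0028 -1.    ] F [-1.78  2.61 -0.4 ] gap 29.8
F ledge -0.78 3.06
tool offset mm [-147.2   -0.4   -0.4] rot [-0.0002 -0.0031  0.0025]
```

Tracking well at 3 N. Continuing.

Request:
drive_tool(
  rows=[
    {"hand": 165, "offset": [-6, 0, 0], "rotation": [0, -0.003, 0.002]},
    {"hand": 165, "offset": [-6, 0, 0], "rotation": [0, 0, 0]},
    {"hand": 165, "offset": [-6, 0, 0], "rotation": [0, 0, 0]},
    {"hand": 165, "offset": [-6, 0, 0], "rotation": [0, 0, 0]},
    {"hand": 165, "offset": [-6, 0, 0], "rotation": [0, 0, 0]},
    {"hand": 165, "offset": [-6, 0, 0], "rotation": [0, 0, 0]},
    {"hand": 165, "offset": [-6, 0, 0], "rotation": [0, 0, 0]},
    {"hand": 165, "offset": [-6, 0, 0], "rotation": [0, 0, 0]},
  ],
)

```text
time_s: 9.75
tcp_pos: [0.5744, 0.1023, 0.0845]
tcp_rot: [-1.803, -2.572, 0.001]
force: [-0.8, 2.4, -0.4]
finger_gap: 0.0302
```

```bash
python3 -c "
from yel import *
rep((10,-59),84.5,90); yel()"
```

```text
t 9.75 ledge TCP 9.9 35.7 z 84.5 head 90.00 zaxis [-4.e-04 -1.e-04 -1.e+00] F [-0.76  2.41 -0.43] gap 30.2
F ledge 0.11 2.52
tool offset mm [-94.7   0.1   0. ] rot [-0.0004 -0.      0.    ]
yellow ledge-frame centre [  8.3 -78.9] size [77.9 37.1] ang 0.14 px [304. 202.]
```

Request:
drive_tool(
  rows=[
    {"hand": 165, "offset": [-6, 0, 0], "rotation": [0, 0, 0]},
    {"hand": 165, "offset": [-6, 0, 0], "rotation": [0, 0, 0]},
    {"hand": 165, "offset": [-6, 0, 0], "rotation": [0, 0, 0]},
    {"hand": 165, "offset": [-6, 0, 0], "rotation": [0, 0, 0]},
    {"hand": 165, "offset": [-6, 0, 0], "rotation": [0, 0, 0]},
    {"hand": 165, "offset": [-6, 0, 0], "rotation": [0, 0, 0]},
    {"hand": 165, "offset": [-6, 0, 0], "rotation": [0, 0, 0]},
    {"hand": 165, "offset": [-6, 0, 0], "rotation": [0, 0, 0]},
  ],
)

```text
time_s: 10.6
tcp_pos: [0.5923, 0.0533, 0.085]
tcp_rot: [-1.803, -2.573, -0.0]
force: [-0.0, 3.1, 0.7]
finger_gap: 0.03
```

```bash
python3 -c "
from yel import *
rep((10,-57.5),84.5,90); yel()"
```

```text
t 10.60 ledge TCP 10.1 -16.5 z 85.0 head 90.01 zaxis [ 1.e-04  3.e-04 -1.e+00] F [-0.03  3.11  0.67] gap 30.0
F ledge 1.03 2.93
tool offset mm [-41.   -0.1   0.5] rot [ 0.0002 -0.0003  0.0003]
yellow ledge-frame centre [   7.7 -129.4] size [77.6 35.4] ang 1.73 px [324. 196.]
```

Request:
drive_tool(
  rows=[
    {"hand": 165, "offset": [-5, 0, 0.3], "rotation": [0, 0, 0]},
    {"hand": 165, "offset": [-5, 0, 0], "rotation": [0, 0, 0]},
    {"hand": 165, "offset": [-5, 0, 0], "rotation": [0, 0, 0]},
    {"hand": 165, "offset": [-5, 0, 0], "rotation": [0, 0, 0]},
    {"hand": 165, "offset": [-4, 0, 0], "rotation": [0, 0, 0]},
    {"hand": 165, "offset": [-3, 0, 0], "rotation": [0, 0, 0]},
  ],
)

```text
time_s: 11.25
tcp_pos: [0.6026, 0.0253, 0.0849]
tcp_rot: [1.803, 2.572, 0.001]
force: [-0.8, 2.9, 2.1]
finger_gap: 0.0302
```

```bash
python3 -c "
from yel import *
rep((10,-57.5),84.5,90); yel(save='pics/top4.png')
p=cv2.imread('pics/top4.png'); cv2.imwrite('pics/top4c.png',cv2.resize(p[140:290,230:400],None,fx=4,fy=4))"
```

```text
t 11.25 ledge TCP 10.2 -46.4 z 84.9 head 89.99 zaxis [ 4.e-04  4.e-04 -1.e+00] F [-0.79  2.94  2.13] gap 30.2
F ledge 0.26 3.03
tool offset mm [-11.1  -0.2   0.4] rot [ 0.0005 -0.0002 -0.0001]
yellow ledge-frame centre [  -2.8 -171.8] size [27.4 67.6] ang 68.52 px [339. 195.]
```

View pics/top4c.png

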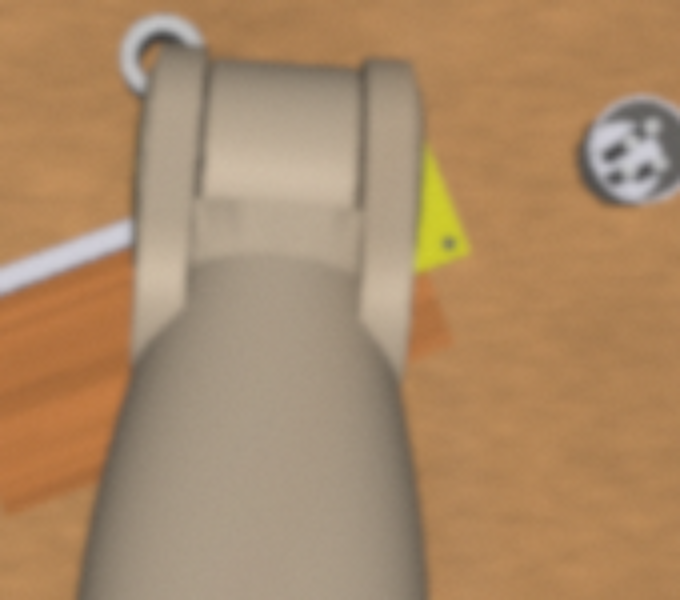

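The arm hides most of the plate, but the yellow near corner shows at crop (470,252), past the ledge end. I'll make a shorter push, then back off and measure.

Request:
drive_tool(
  rows=[
    {"hand": 165, "offset": [-4, 0, 0.3], "rotation": [0, 0, 0]},
    {"hand": 165, "offset": [-3, 0, 0], "rotation": [0, 0, 0]},
    {"hand": 165, "offset": [-1.5, 0, 0], "rotation": [0, 0, 0]},
  ],
)

```text
time_s: 11.6
tcp_pos: [0.6057, 0.0169, 0.0849]
tcp_rot: [-1.803, -2.573, -0.002]
force: [-0.1, 2.2, 0.6]
finger_gap: 0.0303
```

```bash
python3 -c "
from yel import *
rep((10,-57.5),84.5,90)
c=calibration('top'); w=onz(c,[(230+117.1,140+62.6)],.066)[0,:2]-O; print('corner before',w@ex,w@ey)"
```

```text
t 11.60 ledge TCP 10.3 -55.3 z 84.9 head 90.01 zaxis [ 6.e-04  1.e-03 -1.e+00] F [-0.1   2.17  0.63] gap 30.3
F ledge 0.65 2.08
tool offset mm [-2.2 -0.3  0.4] rot [ 0.0009 -0.0007  0.0002]
corner before -0.029863466857292468 -0.17877886331007053
```

Request:
drive_tool(
  rows=[
    {"hand": 165, "offset": [-2, 0, 0.3], "rotation": [0, 0, 0]},
    {"hand": 165, "offset": [8, 0, 0], "rotation": [0, 0, 0]},
    {"hand": 165, "offset": [10, 0, -5], "rotation": [0, 0, 0]},
    {"hand": 165, "offset": [20, 0, -25], "rotation": [0, 0, 0]},
    {"hand": 165, "offset": [40, -10, -15], "rotation": [0, 0, 0]},
    {"hand": 165, "offset": [40, -20, 0], "rotation": [0, 0, 0]},
    {"hand": 165, "offset": [40, -20, 0], "rotation": [0, 0, 0]},
    {"hand": 165, "offset": [0, 0, 0], "rotation": [0, 0, 0]},
  ],
)

```text
time_s: 12.4
tcp_pos: [0.5043, 0.1493, 0.1314]
tcp_rot: [1.805, 2.561, -0.003]
force: [-0.9, 0.4, -0.1]
finger_gap: 0.0298
```

```bash
python3 -c "
from yel import *
rep(); c=calibration('top')
yel(save='pics/top5.png')
p=cv2.imread('pics/top5.png'); g,y=masks(p)
cv2.imwrite('pics/top5c.png',cv2.resize(p[140:290,230:400],None,fx=4,fy=4,interpolation=cv2.INTER_CUBIC))
q,d=grab_frame('scene'); cv2.imwrite('pics/scene5c.png',cv2.resize(q[150:290,130:330],None,fx=4,fy=4,interpolation=cv2.INTER_CUBIC))"
```

```text
t 12.40 ledge TCP -39.9 103.8 z 131.4 head 89.71 zaxis [ 0.0059 -0.0061 -1.    ] F [-0.93  0.37 -0.12] gap 29.8
F ledge -0.75 0.66
yellow ledge-frame centre [   9.4 -171.3] size [77.7 35.8] ang 0.20 px [339. 189.]
```

View pics/top5c.png

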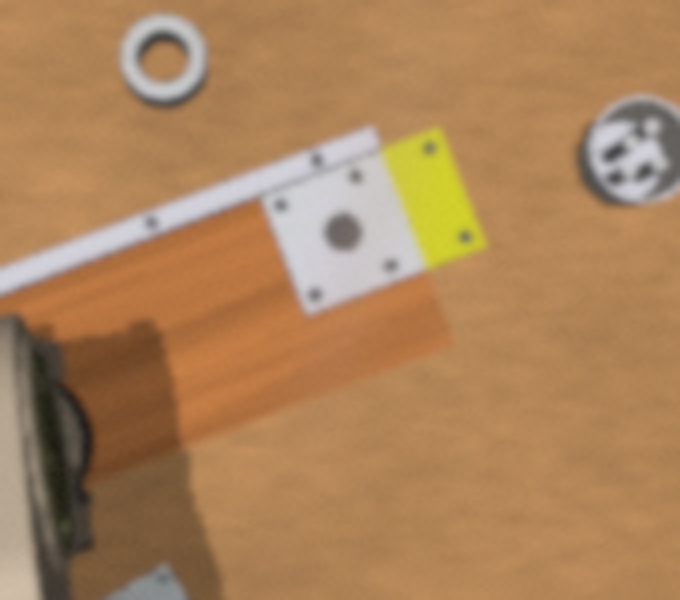

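View pics/scene5c.png

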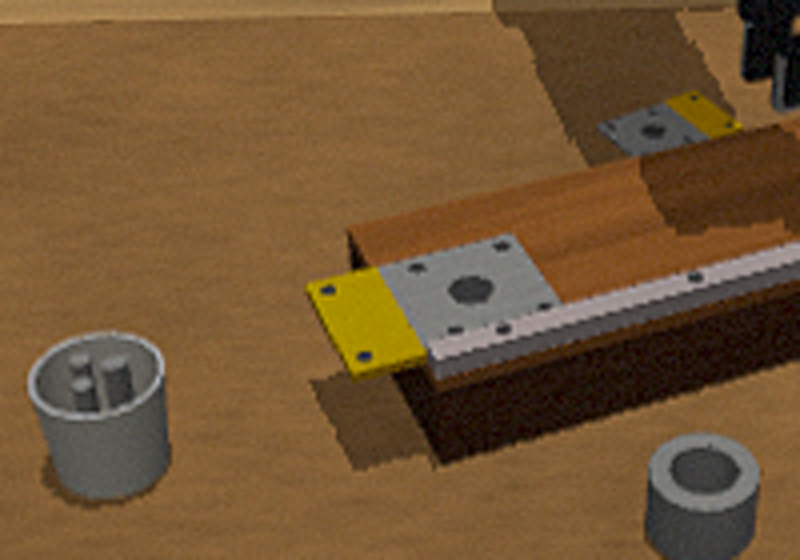

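Both views show the paint line (crop px 384,152 to 425,270) on the ledge's end edge and the plate along the fence. I'll cross-check with hand-picked corners and the other things' positions.

```bash
python3 -c "
from led import *
c=calibration('top')
L=lambda uv,z:(lambda w:np.c_[w@ex,w@ey]*1e3)(onz(c,uv,z)[:,:2]-O).round(1).tolist()
q=lambda x,y:(230+x/4-.375,140+y/4-.375)
print('paint',L([q(384,152),q(425,270)],.066),'near corners',L([q(305,314),q(487,246)],.066),'end yellow far',L([q(441,126)],.066),'ledge end corner',L([q(452,342)],.06),'fence inner end',L([q(381,149)],.074))
a=np.load('top0.npz')['p']; b=cv2.imread('pics/top5.png')
for n,(u,v) in dict(tub=(390,177),bush=(271,155),bottle=(170,270)).items():
    s=np.s_[v-22:v+22,u-22:u+22]
    sh=cv2.phaseCorrelate(*[cv2.cvtColor(i[s],cv2.COLOR_BGR2GRAY).astype(float) for i in (a,b)]); print(n,sh)
"
```

```text
paint [[47.6, -151.7], [-30.3, -148.5]] near corners [[-29.0, -68.9], [-30.3, -190.1]] end yellow far [[50.1, -191.0]] ledge end corner [[-78.2, -148.6]] fence inner end [[49.3, -149.5]]
tub ((0.5329159573778561, 0.46999605815636514), 1.0331076533912273)
bush ((0.5489240774983628, 0.47493447625921803), 1.026291832318543)
bottle ((0.9135541343370654, 0.7110402563900742), 0.23137893768890153)
```

The paint line is at about -150 mm and the square, fence and overhang numbers all agree. The bottle correlation is weak, so I'll look at it.

```bash
python3 -c "
import cv2,numpy as np
a=np.load('top0.npz')['p']; b=cv2.imread('pics/top5.png'); s=np.s_[235:305,130:230]
cv2.imwrite('pics/bot.png',cv2.resize(np.hstack([a[s],b[s]]),None,fx=4,fy=4))"
```

```text
(no output)
```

View pics/bot.png

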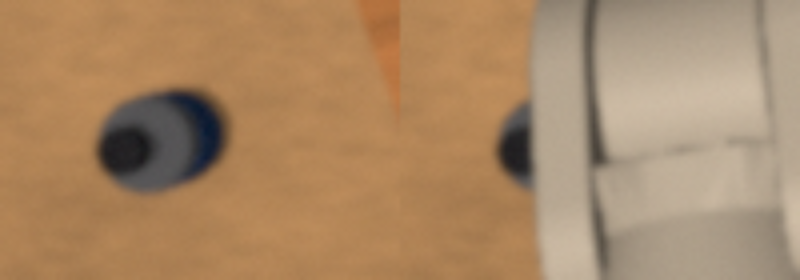

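The bottle is partly hidden by the arm above it, but its left edge is unchanged (crop px 100 before, 500-400=100 after). Handing in.

```bash
python3 -c "
from plant import *
print(finish_job(), read_state()['time_s'])"
```

```text
the job is handed in; nothing more can be done
the job is handed in; nothing more can be done
```

I pushed the plate sideways against the fence with two fingertips, then pushed its +y end along the fence, about 177 mm. After that I backed off and handed the job in, at about 12.5 s. The hand-in gives no verdict.

Last checks, from the top view:
- **Overhang:** the paint line is 1.5 mm either side of the ledge end at its two ends (ledge y -151.7 and -148.5 mm). The plate's yellow end is at -190 to -191 mm, so about 40 mm sticks out.
- **Fence and square:** the far edge reads 50 mm in the ledge frame, which is at the fence. The yellow part's outline is square to the ledge within 0.2°.
- **Lying flat:** I judged this by eye in the scene view only.
- **Tub and bush:** no shift in the pictures.
- **Bottle:** the arm half hid it, so the image match was unusable. I judged it unmoved only from its visible edge, which had not shifted.
- **Disagreement:** plate positions taken from the yellow mask come out about 2 mm too far towards the open end, because the mask loses a strip at the paint border. I trusted the corners instead.

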